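Click the fourth blood-smear slide under the lens and hold it

ROBOT

A 7-joint arm with a two-finger parallel gripper is mounted at the origin on the work surface. World frame = base frame: x ahead of the robot, y to its left, z up, the work surface at z = 0. Lengths are in mm, angles in rad, forces in N, time in s.
With the tool pointing down it reaches from about 400 to 925 mm from the base axis. Payload 4.1 kg.
Tool frame: the origin (TCP) lies at the very end of the fingers, on their centre line; the grasp point (between the pads) lies 19 mm behind it; z points along the fingers, y is the line along which they close (so a half turn about z gives the same grasp; the last joint's range is limited). The gripper opens to 85 mm and grips with 20 to 120 N. Pads are 22 mm wide; open, the fingers measure 114 mm over their backs; the gripper's body (76 mm by 85 mm) begins 54 mm behind the grasp point. The pads swing forward as they close: fully open they stand 13 mm farther back than shut.
Start: joints at [1.232, 0.398, 0.045, 1.537, -0.019, 1.207, -0.051], TCP at [154.416, -631.426, 231.347] pointing down, gripper open.
Joint ranges: [-2.82, 2.82], [-0.49, 2.23], [-1.37, 1.46], [0, 2.46], [-1.36, 4.5], [0.23, 2], [-2.94, 2.94]. Speed limits (rad/s): [2.57, 2.57, 3.14, 3.14, 3.14, 3.14, 3.14].

INTERFACE

Orientations are given as a unit quaternion [w, x, y, z].
In Python, from rig import env, get_image, camera_params gives the robot as it stands (env), with the cameras as plain functions.
- The arm moves only by the shell command python3 drive.py FILE [FORCE], which reads ROWS from the file FILE. ROWS is one flat JSON list of numbers that holds 1 to 10 rows one after another, with no inner brackets; each row has 7 numbers: dx, dy, dz in shares of the most that a row can go, 1 being 50 mm, then a rotation vector rx, ry, rz in fractions of the full range, 1 being 2 pi rad, then the opening from 0.0 (shut) to 1.0 (fully open); each row shifts and turns the commanded pose from where the row before left it, along the tool's axes as they then stand; what a row does not reach is not made up. A row lasts 1/10 s, in which the tool goes at most 50 mm and 0.15 rad, less where a joint would pass 70% of its speed; a pose out of reach is approached as far as the arm can. The fingers move at their own pace and stop on an object; FORCE is the grip in N (left out, the last holds). Time passes only in rows, so rows that do not move let the fingers close. It prints the time, the measured TCP pose, the force, the opening and the grip force at its end. No shift or turn number may pass 1 either way. Input that does not fit is refused with a message, and nothing moves.
- env.get_obs(): the state, without advancing time (a new reading comes with each control period).
- get_image(name): name is "scene" or "side" or "wrist"; returns (picture, depth): 400x640x3 uint8, red, green, blue; 400x640 float32, mm along the optical axis (not along the pixel's ray), 0 where there is no reading.
- camera_params(name): a dict with "fx", "fy", "cx", "cy" (pixels), "T" (4x4, takes a point from camera to world coordinates). Camera axes: x right, y down, z forward; pixel columns grow to the right and rows downward; lengths in mm; the calibration is good to about 2 mm. A picture is of the moment at which its call begins: read the wrist's pose just before it. camera_params takes no time and is no camera call; for the wrist camera it gives the pose at the moment of the call.
- env.hand_in(): hands the job in; it is judged then, once.
The state is a dict: "time_s": time; "joint_positions": joint angles; "dq": joint speeds; "joint_torque": joint torques, N m; "position": TCP position; "tcp_rot": TCP orientation; "force": force on the tool from outside, world axes, zero at the start; "torque": the same for the moment, N m; "finger_gap": opening from 0.0 (shut) to 1.0 (fully open); "finger_force": force on a finger pad.
Only numpy, scipy, OpenCV 4.12 (cv2) and the standard library are available. Lean on these libraries where they do the work, as an engineer would, in place of code of your own. Each camera call takes 0.05 s, during which the arm holds its last target. There are 200 camera calls.

TASK

On the slide viewer, first push the arrest lever all the way over, away from you, so that the clamp beam lifts off the slide tray. Then take the black knob of the ratchet lever and swing the lever, away from its home stop, exactly four clicks without running on to a fifth, so that the fourth slide stands under the lens. The lever springs back when let go, so finish while still holding its knob steady at the fourth click, with the beam still up and the other things on the desk left alone.

Things in the scene. Friction and masses are not known exactly. Their poses are not given: they have to be found in the camera images.
- unit: Slide viewer, fixed on the desk: white box 310 (x) x 420 (y) mm, flat top (deck) 50 mm high; at its far edge a white column and lens head, 128 to 240 mm high, over the slide tray, over 160 mm from the knob. Origin: centre of the underside. x to the far (column) side, y left seen from the robot, z up. Six glass slides side by side; the lens is at x 95, y 0 mm.
- pivot (a point): On the vertical turning axis of the ratchet lever, at unit x -30, y 0, 105 mm above the desk (same height as knob). Axes parallel to the unit's. At home the knob lies from here towards the robot and to the left, 35 degrees left of the unit's -x. A return spring pulls the lever home: about 4 N at the knob at home, 5 N at the fourth click, clicks apart. Let go anywhere, it flies home.
- knob (a point): On the axis of the ratchet lever's knob, 105 mm above the desk: the height to grip. The knob is an upright black cylinder, 24 mm diameter, 72 to 122 mm above the desk, spinning freely about its own axis; it stands on the end of a flat aluminium arm (18 mm wide, top at 72 mm), 110 mm from the pivot axis.
- ratchet (a joint): Lever angle, rad: 0 at the home stop (its start), growing as the knob swings to the robot's right (counter-clockwise from above); end stop 1.12. Clicks every 0.1745 rad (10 degrees), the fourth at 0.698. Slow push at the knob: just past a stop it climbs to about 8 N, eases to 1 to 2 N, and at the next stop jumps by 4 N or more within 3 degrees: that is the click.
- arrest (a joint): Angle of the arrest lever, rad: 0 leaning towards the robot (clamp beam down), 1.0 fully over, away from the robot (beam up). Starts between 0 and 0.2, stays where it is left, takes about 1 N at its tip. Turns about a level axis parallel to the unit's y, at unit x -60, y 175, 72 mm above the desk; upright at 0.5.
- arrest_tip (a point): Centre of the 26 mm black ball at the end of the arrest lever (a 10 mm rod, 80 mm from its axis) at the left of the deck; 142 mm above the desk at either end of its swing, 152 mm in the middle, moving 77 mm along the unit's x in all. It stands on a grey block 70 x 50 x 25 mm on the deck.
- beam (a joint): Angle of the clamp beam, rad: 0 lying on the tray, 0.28 fully lifted. Steel bar 170 mm long along the near edge of the tray, hinged at its left end; a link inside lifts it with the arrest lever (0.28 times that angle).
- mouse: Black computer mouse, 100 x 58 x 32 mm, loose on the desk to the right; leave it alone. Origin: centre of the underside.
- oil: Small amber glass bottle with a black cap, 40 mm diameter, 75 mm high, loose on the desk to the left; leave it alone. Origin: centre of the underside.
- slidebox: Closed grey plastic slide box, 87 x 162 x 30 mm, loose on the desk to the right; leave it alone. Origin: centre of the underside.

How it is judged:
By the outcome, as a careful person would: the job done as asked, in the order asked, and still so for the second after the job is handed in, while the arm keeps its last pose, push and grip.
It also fails if it takes over 64 s, if anything falls off the work surface, if the arm or the gripper's body presses on something with over 40 N, if the wrist force passes 120 N, or if a joint passes its speed limit or range.

## Working session

There is one attempt and no reset: what is moved stays moved. The work goes in short steps, Python scripts to look and compute and a shell command to move; the robot and the scene stay as the last step left them, time stands still between calls to the robot, and variables do not carry over. Pictures are saved under pics/ and viewed, at most 10 in all, crops included, and the job is handed in when it is done.

```bash
ls; mkdir -p pics; python3 - <<'E'
from rig import env, get_image, camera_params
import cv2,numpy as np
for n in("scene","side"):
    im,d=get_image(n);cv2.imwrite(f"pics/{n}0.png",im[:,:,::-1]);np.save(f"pics/{n}0.npy",d)
    p=camera_params(n);print(n,p["fx"],p["cx"],p["cy"],np.round(p["T"],3).tolist())
o=env.get_obs();print(o)
E
```

```text
drive.py
pics
rig.py
scene 520.6924030301369 313.3820835222214 203.84508562536146 [[0.867, 0.402, -0.295, 984.643], [0.499, -0.709, 0.499, -752.41], [-0.009, -0.579, -0.815, 1365.001], [0.0, 0.0, 0.0, 1.0]]
side 464.9259189264089 325.9171323336983 195.99052247767034 [[-0.877, -0.284, 0.387, 64.035], [-0.48, 0.501, -0.72, 934.234], [0.011, -0.817, -0.576, 854.888], [0.0, 0.0, 0.0, 1.0]]
{'time_s': 0.1, 'joint_positions': array([ 1.23200884,  0.39912515,  0.04503371,  1.53774257, -0.01868611,
        1.20688432, -0.05071151]), 'dq': array([ 0.00016591, -0.00019592, -0.00050875, -0.00264737, -0.00033635,
        0.0003159 , -0.00077244]), 'joint_torque': array([ 4.21639503e-03, -4.76262796e+01,  1.37055270e+00, -2.54951084e+01,
        1.19853357e-02,  4.98890266e-03,  3.27630778e-05]), 'position': array([ 154.26200471, -630.85479081,  230.36777777]), 'tcp_rot': array([-8.52407821e-04,  9.92814510e-01,  1.19660323e-01, -1.69713164e-04]), 'force': array([ 0.51716122,  0.44731742, -0.16474285]), 'torque': array([ 0.03295623, -0.03658064, -0.00614109]), 'finger_force': 0.0, 'finger_gap': 1.003855055982626}
```

View pics/scene0.png

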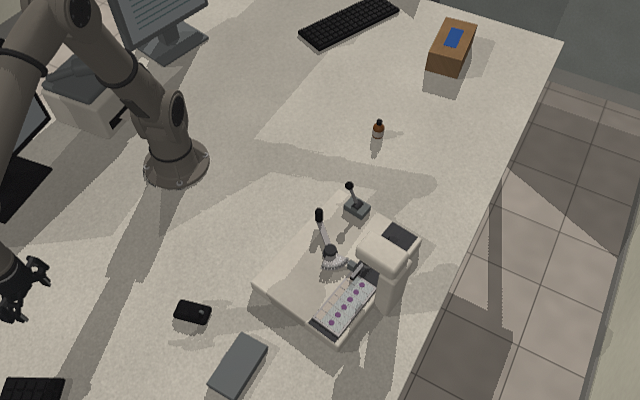

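View pics/side0.png

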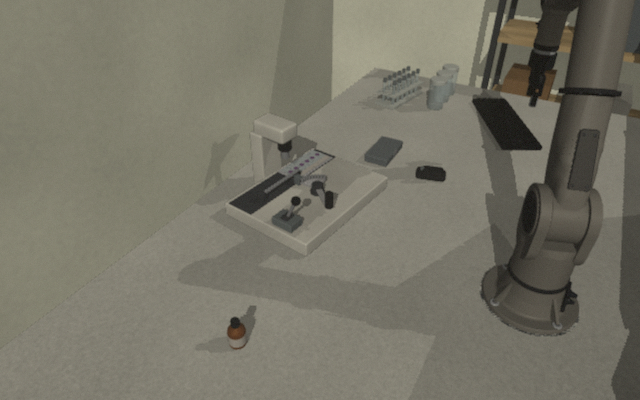

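The scene view shows the arrest ball at about (349,186), the ratchet knob at about (319,214), and the pivot at about (330,252). In the side view the ball is near (296,201) and the knob near (329,199). I'll enlarge both.

```bash
python3 - <<'E'
import cv2,numpy as np
a=cv2.imread("pics/scene0.png")[170:320,290:390];b=cv2.imread("pics/side0.png")[160:260,225:395]
A=cv2.resize(a,None,fx=4,fy=4,interpolation=2);B=cv2.resize(b[:, 25:125],None,fx=4,fy=4,interpolation=2)
c=np.zeros((600,800,3),np.uint8);c[:,:400]=A;c[:400,400:]=B
cv2.imwrite("pics/crop0.png",c)
E
```

```text
(no output)
```

View pics/crop0.png

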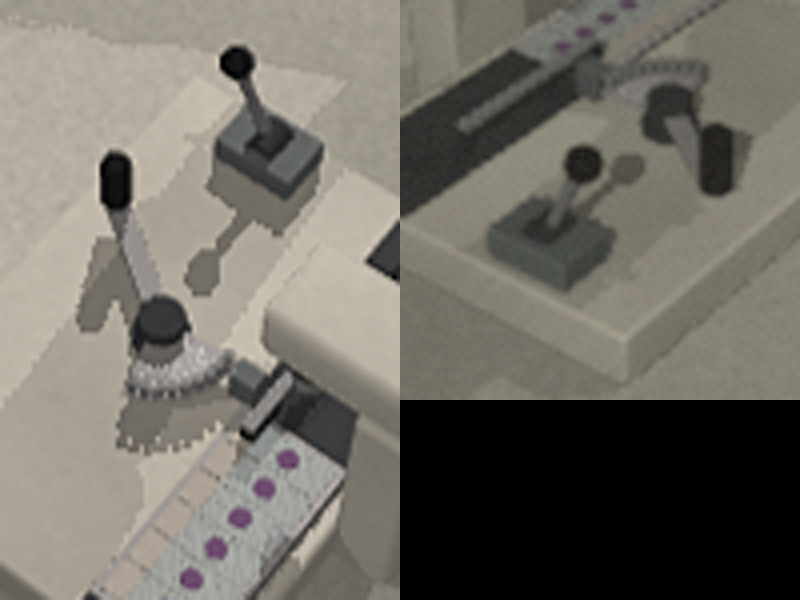

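The crop shows the ball at scene (349,185) and side (295.5,200.5), the knob's middle at scene (319,215) and side (329,200), and the hub cap at scene (330,249) and side (317.5,185). Next I'll triangulate these and fit the box corners.

```bash
cat > h.py <<'E'
from rig import env, get_image, camera_params
import numpy as np
def ray(n,u,v):
    p=camera_params(n);T=np.array(p["T"]);d=T[:3,:3]@[(u-p["cx"])/p["fx"],(v-p["cy"])/p["fy"],1]
    return T[:3,3],d/np.linalg.norm(d)
def tri(*obs):
    A=0;b=0;R=[ray(*o) for o in obs]
    for c,d in R:
        M=np.eye(3)-np.outer(d,d);A=A+M;b=b+M@c
    x=np.linalg.solve(A,b);return x,[round(float(np.linalg.norm((np.eye(3)-np.outer(d,d))@(x-c))),1) for c,d in R]
def plane(n,u,v,z):
    c,d=ray(n,u,v);return c+d*(z-c[2])/d[2]
E
python3 - <<'E'
from h import *
import cv2
print("ball",tri(("scene",348.9,185.2),("side",295.4,200.4)))
print("knob",tri(("scene",318.8,214.9),("side",328.9,199.7)))
print("hub",tri(("scene",329.9,248.6),("side",317.4,184.8)))
for n,u,v in(("side",305.5,244.5),("side",228,207),("side",387,180),("scene",252,285)):print(n,u,v,plane(n,u,v,50))
# deck points from depth
for n in("scene","side"):
    d=np.load(f"pics/{n}0.npy");p=camera_params(n);T=np.array(p["T"])
    v,u=np.mgrid[:400,:640];P=np.stack([(u-p["cx"])/p["fx"]*d,(v-p["cy"])/p["fy"]*d,d],-1)@T[:3,:3].T+T[:3,3]
    m=(abs(P[...,2]-50)<6)&(d>0)&(P[...,0]>300)&(P[...,0]<1000)&(abs(P[...,1]+100)<500)
    k,lab,st,_=cv2.connectedComponentsWithStats(m.astype(np.uint8));i=1+np.argmax(st[1:,4])
    q=P[lab==i][:,:2].astype(np.float32);r=cv2.minAreaRect(q);print(n,len(q),r,cv2.boxPoints(r).tolist(),P[lab==i][:,2].mean())
    def near(c,r,zlo,zhi):
        m=(np.hypot(P[...,0]-c[0],P[...,1]-c[1])<r)&(P[...,2]>zlo)&(P[...,2]<zhi);s=P[m];return len(s),s.mean(0).round(1),s.max(0).round(1),s.min(0).round(1)
    print(near(tri(("scene",348.9,185.2),("side",295.4,200.4))[0],25,128,175));print(near(tri(("scene",318.8,214.9),("side",328.9,199.7))[0],25,85,150))
E
```

```text
ball (array([600.33972251, 103.74580495, 145.08474574]), [0.1, 0.1])
knob (array([558.32787669,  -3.03108747,  95.54446996]), [0.6, 0.6])
hub (array([637.22103679, -77.33410015,  76.48198256]), [0.4, 0.4])
side 305.5 244.5 [545.12706602 147.60829024  50.        ]
side 228 207 [824.58280806 116.38411323  50.        ]
side 387 180 [ 478.08192713 -244.50839961   50.        ]
scene 252 285 [ 498.16126173 -273.69131187   50.        ]
scene 5433 ((644.7352294921875, -182.90383911132812), (279.24481201171875, 369.4500732421875), 66.83990478515625) [[419.9835510253906, -238.621337890625], [759.6594848632812, -383.9266662597656], [869.4869384765625, -127.18634033203125], [529.8109741210938, 18.118988037109375]] 51.055922185492236
(69, array([602.9,  99.7, 150.2]), array([614.9, 113.5, 161.5]), array([587.8,  89.8, 128.1]))
(95, array([561.3,  -8.5, 111.3]), array([570.9,   7.6, 129.1]), array([548. , -17.7,  86. ]))
side 6025 ((687.8754272460938, -84.6077880859375), (425.3052062988281, 353.33941650390625), 81.89827728271484) [[482.9996643066406, -270.23974609375], [832.8125, -320.0362548828125], [892.751220703125, 101.024169921875], [542.9383544921875, 150.8206787109375]] 51.373177864357984
(78, array([598.1, 109.8, 149.4]), array([614.7, 119.8, 159.1]), array([588.5,  96.9, 128. ]))
(123, array([556.7,   3.5, 108. ]), array([571.6,  12.7, 127.4]), array([546.4, -10.1,  85.9]))
```

Measurements agree with each other:
- **Unit:** yaw is about -0.139 rad, with its origin near (669,-83).
- **Pivot:** near (639,-78).
- **Knob:** (558.5,-3) measured, (559,-3.5) predicted.
- **Ball:** (600,104,145), so the arrest angle is about 0.05.

I'll move to the near side of the ball with the fingers shut.

Units first: shifts go in shares of 50 mm and turns go in shares of 2 pi rad. So -30 mm is -0.6, 28 mm is 0.56.

```bash
cat > loc.py <<'E'
# python3 loc.py x y z yaw : delta to target in tool axes
import sys
from h import *
from scipy.spatial.transform import Rotation as R
o=env.get_obs();q=o["tcp_rot"];r=R.from_quat([q[1],q[2],q[3],q[0]])
x,y,z,yaw=map(float,sys.argv[1:])
g=R.from_euler("z",yaw)*R.from_quat([1,0,0,0])
print("t",round(o["time_s"],2),"pos",o["position"].round(1),"F",o["force"].round(1))
print("d tool",(r.inv().apply(np.array([x,y,z])-o["position"])).round(1),"rot",(r.inv()*g).as_rotvec().round(3))
E
echo '[0.56, -0.6, 0, 0, 0, 0, 0, 0.56, -0.6, 0, 0, 0, 0, 0, 0.56, -0.6, 0, 0, 0, 0, 0, 0.56, -0.6, 0, 0, 0, 0, 0, 0.56, -0.6, 0, 0, 0, 0, 0, 0.56, -0.6, 0, 0, 0, 0, 0, 0.56, -0.6, 0, 0, 0, 0, 0, 0.56, -0.6, 0, 0, 0, 0, 0, 0.56, -0.6, 0, 0, 0, 0, 0, 0.56, -0.6, 0, 0, 0, 0, 0]' > mv.in && python3 drive.py mv.in 40
python3 loc.py 550 111 230 -0.139
```

```text
time_s: 1.1
position: [355.4, -271.8, 231.1]
tcp_rot: [0.0, 0.993, 0.12, -0.0]
force: [0.5, -0.4, 0.4]
finger_gap: 0.0
finger_force: 0.0
t 1.1 pos [ 355.4 -271.8  231.1] F [ 0.5 -0.4  0.4]
d tool [ 279.9 -325.6    1. ] rot [0.    0.    0.379]
```

Scaled: -32 mm is -0.64, 28 mm is 0.56.

```bash
echo '[0.56, -0.64, 0, 0, 0, 0, 0, 0.56, -0.64, 0, 0, 0, 0, 0, 0.56, -0.64, 0, 0, 0, 0, 0, 0.56, -0.64, 0, 0, 0, 0, 0, 0.56, -0.64, 0, 0, 0, 0, 0, 0.56, -0.64, 0, 0, 0, 0, 0, 0.56, -0.64, 0, 0, 0, 0, 0, 0.56, -0.64, 0, 0, 0, 0, 0, 0.56, -0.64, 0, 0, 0, 0, 0, 0.56, -0.64, 0, 0, 0, 0, 0]' > mv.in && python3 drive.py mv.in
echo '[0, 0, 0, 0, 0, 0.0191, 0, 0, 0, 0, 0, 0, 0.0207, 0, 0, 0, 0, 0, 0, 0.0207, 0, 0, 0, 0, 0, 0, 0, 0]' > mv.in && python3 drive.py mv.in
python3 loc.py 550 111 132 -0.139
```

```text
time_s: 2.1
position: [551.4, 105.2, 230.9]
tcp_rot: [0.0, 0.993, 0.12, -0.0]
force: [1.3, 0.3, 0.1]
finger_gap: 0.0
finger_force: 0.0
time_s: 2.5
position: [550.8, 103.9, 230.8]
tcp_rot: [0.0, 0.998, -0.07, -0.0]
force: [-0.1, -0.1, -0.0]
finger_gap: -0.002
finger_force: 0.0
t 2.5 pos [550.8 103.9 230.8] F [-0.1 -0.1 -0. ]
d tool [-1.7 -7.  98.7] rot [ 0.001  0.001 -0.001]
```

Scaled: 30 mm is 0.6, 25 mm is 0.5.

```bash
echo '[0, -0.07, 0.5, 0, 0, 0, 0, -0.02, -0.07, 0.6, 0, 0, 0, 0, 0, 0, 0.6, 0, 0, 0, 0, 0, 0, 0.26, 0, 0, 0, 0, 0, 0, 0, 0, 0, 0, 0]' > mv.in && python3 drive.py mv.in
echo '[0.2, 0, 0, 0, 0, 0, 0, 0.16, 0, 0, 0, 0, 0, 0, 0.12, 0, 0, 0, 0, 0, 0, 0.12, 0, 0, 0, 0, 0, 0, 0.12, 0, 0, 0, 0, 0, 0, 0.12, 0, 0, 0, 0, 0, 0, 0.12, 0, 0, 0, 0, 0, 0, 0.12, 0, 0, 0, 0, 0, 0, 0.12, 0, 0, 0, 0, 0, 0, 0, 0, 0, 0, 0, 0, 0]' > mv.in && python3 drive.py mv.in
echo '[0.12, 0, 0, 0, 0, 0, 0, 0.12, 0, 0, 0, 0, 0, 0, 0.12, 0, 0, 0, 0, 0, 0, 0.12, 0, 0, 0, 0, 0, 0, 0.08, 0, 0, 0, 0, 0, 0, 0, 0, 0, 0, 0, 0, 0]' > mv.in && python3 drive.py mv.in
python3 loc.py 648.5 96.9 132 -0.139
```

```text
time_s: 3.0
position: [549.6, 110.3, 131.4]
tcp_rot: [0.001, 0.998, -0.069, -0.002]
force: [-0.5, -0.7, 0.2]
finger_gap: -0.004
finger_force: 0.0
time_s: 4.0
position: [611.7, 102.3, 133.2]
tcp_rot: [-0.0, 0.998, -0.07, 0.001]
force: [0.2, -0.2, -0.1]
finger_gap: 0.001
finger_force: 0.0
time_s: 4.6
position: [638.9, 98.4, 133.1]
tcp_rot: [-0.0, 0.998, -0.07, 0.0]
force: [-0.7, 0.4, -0.4]
finger_gap: -0.001
finger_force: 0.0
t 4.6 pos [638.9  98.4 133.1] F [-0.7  0.4 -0.4]
d tool [9.7 0.1 1.1] rot [-0.    -0.001 -0.002]
```

Now the last few mm, feeling for the stop, with a picture.

Scaled: 4 mm is 0.08, 2 mm is 0.04.

```bash
for i in 1; do echo '[0.08, 0, 0, 0, 0, 0, 0, 0.08, 0, 0, 0, 0, 0, 0, 0.04, 0, 0, 0, 0, 0, 0, 0, 0, 0, 0, 0, 0, 0]' > mv.in && python3 drive.py mv.in | sed -n 2,4p; echo '[0.04, 0, 0, 0, 0, 0, 0, 0, 0, 0, 0, 0, 0, 0]' > mv.in && python3 drive.py mv.in| sed -n 2,4p; done
python3 - <<'E'
from rig import env, get_image, camera_params
import cv2,numpy as np
a=cv2.resize(get_image("scene")[0][170:320,290:390],None,fx=4,fy=4,interpolation=2)
b=cv2.resize(get_image("side")[0][150:250,240:340],None,fx=4,fy=4,interpolation=2)
c=np.zeros((600,800,3),np.uint8);c[:,:400]=a;c[:400,400:]=b
cv2.imwrite("pics/c1.png",c[:,:,::-1])
E
```

```text
position: [648.5, 97.2, 133.2]
tcp_rot: [0.0, 0.998, -0.07, 0.0]
force: [-0.9, -0.1, -0.2]
position: [649.2, 97.1, 133.2]
tcp_rot: [0.0, 0.998, -0.07, -0.001]
force: [-3.5, -0.6, 2.0]
```

View pics/c1.png

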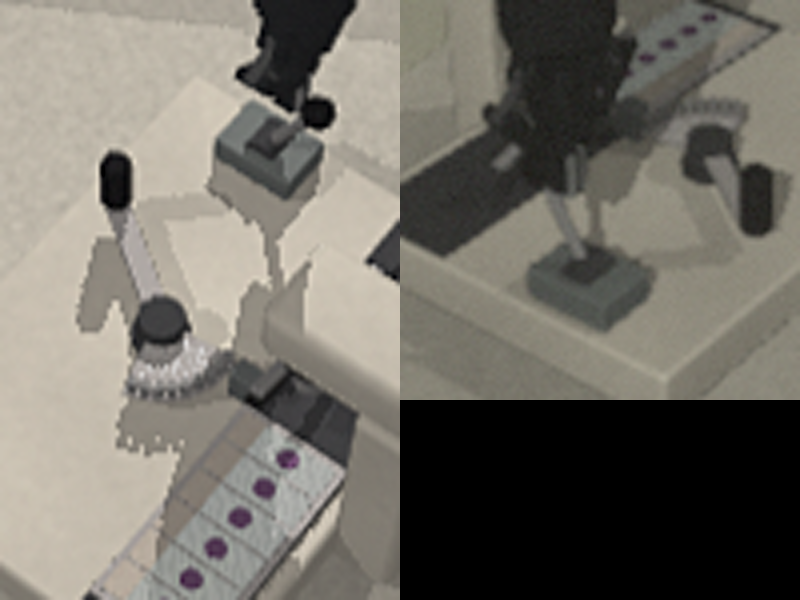

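The lever now leans away (ball at crop (319,112)) and the force rises at the predicted stop position. I'll press once more to confirm, then back off and rise.

Scaled: 1.5 mm is 0.03, 1 mm is 0.02.

```bash
echo '[0.03, 0, 0, 0, 0, 0, 0, 0.02, 0, 0, 0, 0, 0, 0, 0, 0, 0, 0, 0, 0, 0]' > mv.in && python3 drive.py mv.in | sed -n 2,4p
echo '[-0.06, 0, 0, 0, 0, 0, 0, -0.2, 0, 0, 0, 0, 0, 0, -0.4, 0, 0, 0, 0, 0, 0, -0.5, 0, 0, 0, 0, 0, 0, -0.3, 0, -0.5, 0, 0, 0, 1, 0, 0, -0.6, 0, 0, 0, 1, 0, 0, -0.4, 0, 0, 0, 1, 0, 0, 0, 0, 0, 0, 1]' > mv.in && python3 drive.py mv.in
python3 - <<'E'
from h import *
import cv2
im,d=get_image("scene");cv2.imwrite("pics/c2.png",cv2.resize(im[170:320,290:390],None,fx=4,fy=4,interpolation=2)[:,:,::-1])
E
python3 loc.py 558.7 -3 205 -0.139
```

```text
position: [649.4, 97.1, 133.1]
tcp_rot: [0.001, 0.998, -0.07, -0.003]
force: [-9.4, -0.1, 4.7]
time_s: 6.4
position: [583.1, 107.6, 212.3]
tcp_rot: [-0.001, 0.998, -0.07, 0.005]
force: [0.7, 0.2, 0.3]
finger_gap: 0.675
finger_force: 0.0
t 6.45 pos [581.8 107.1 210.2] F [-0.5 -1.4 -0.1]
d tool [ -7.5 112.2   5. ] rot [-0.001 -0.006 -0.001]
```

View pics/c2.png

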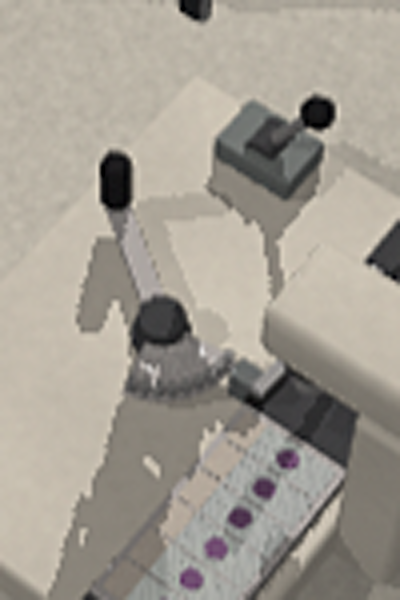

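The arrest lever stays over, with its ball at crop (318,112), and the knob is unmoved at crop (116,181). I'll go above the knob and descend open.

Scaled: 30 mm is 0.6, 22 mm is 0.44.

```bash
echo '[-0.03, 0.44, 0, 0, 0, 0, 1, -0.03, 0.6, 0, 0, 0, 0, 1, -0.03, 0.6, 0, 0, 0, 0, 1, -0.03, 0.4, 0, 0, 0, 0, 1, -0.03, 0.2, 0.1, 0, 0, 0, 1, 0, 0, 0, 0, 0, 0, 1]' > mv.in && python3 drive.py mv.in
python3 loc.py 558.7 -3 86 -0.139
python3 - <<'E'
from rig import env, get_image, camera_params
import cv2
print(env.get_obs()["position"]);im,d=get_image("wrist");cv2.imwrite("pics/w1.png",im[:,:,::-1])
E
```

```text
time_s: 7.05
position: [556.1, -4.8, 201.6]
tcp_rot: [0.0, 0.997, -0.071, -0.001]
force: [0.5, -0.2, 0.0]
finger_gap: 0.999
finger_force: 0.0
t 7.05 pos [556.1  -4.8 201.6] F [ 0.5 -0.2  0. ]
d tool [  2.6  -2.3 115.5] rot [ 0.001  0.002 -0.004]
[556.07004882  -4.77943193 201.55231416]
```

View pics/w1.png

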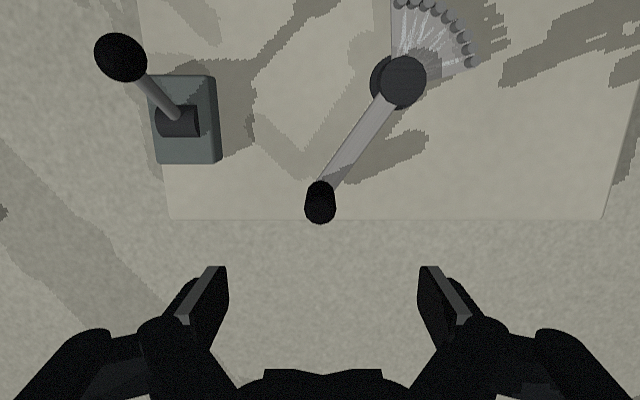

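The wrist view shows the knob's top at about (320,211), centred between the fingers, its arm leading up to the hub at (404,80). I'll triangulate these as a check.

```bash
python3 - <<'E'
from h import *
print("top",plane("wrist",320,211,122),"mid",plane("wrist",320,202.5,97), "hub76",plane("wrist",404,80,80))
print(tri(("scene",318.8,214.9),("side",328.9,199.7),("wrist",320,202.5)))
print(tri(("scene",329.9,248.6),("side",317.4,184.8),("wrist",404,80)))
print("ball",plane("wrist",120,57,142))
E
```

```text
top [560.26104284  -2.55876847 122.        ] mid [559.00999495  -2.18248568  97.        ] hub76 [641.33809752 -78.21236892  80.        ]
(array([558.34682179,  -2.6218327 ,  95.51541172]), [0.5, 0.9, 0.6])
(array([638.87467984, -78.34061308,  76.64231709]), [1.5, 1.7, 2.6])
ball [674.59323871  96.30867939 142.        ]
```

All views agree: knob at (559,-2.6) and pivot at (639.5,-78.3). The ball is at its far end. Descending and gripping.

Scaled: 30 mm is 0.6, 25 mm is 0.5.

```bash
echo '[0.03, -0.02, 0.4, 0, 0, 0, 1, 0.03, -0.02, 0.6, 0, 0, 0, 1, 0, 0, 0.6, 0, 0, 0, 1, 0, 0, 0.5, 0, 0, 0, 1, 0, 0, 0.2, 0, 0, 0, 1, 0, 0, 0, 0, 0, 0, 1]' > mv.in && python3 drive.py mv.in
python3 loc.py 559 -2.6 86 -0.139
```

```text
time_s: 7.7
position: [559.6, 0.0, 86.9]
tcp_rot: [-0.0, 0.998, -0.069, -0.001]
force: [-0.7, -0.4, -0.5]
finger_gap: 1.001
finger_force: 0.0
t 7.7 pos [559.6   0.   86.9] F [-0.7 -0.4 -0.5]
d tool [-0.2  2.7  0.9] rot [-0.     0.003  0.001]
```

Scaled: 2.5 mm is 0.05.

```bash
echo '[0, 0.05, 0, 0, 0, 0, 1, 0, 0, 0, 0, 0, 0, 0.5, 0, 0, 0, 0, 0, 0, 0.2, 0, 0, 0, 0, 0, 0, 0, 0, 0, 0, 0, 0, 0, 0, 0, 0, 0, 0, 0, 0, 0, 0, 0, 0, 0, 0, 0, 0, 0, 0, 0, 0, 0, 0, 0]' > mv.in && python3 drive.py mv.in 40
python3 loc.py 559 -2.6 86 -0.139
```

```text
time_s: 8.5
position: [560.5, -3.4, 88.8]
tcp_rot: [-0.0, 0.998, -0.07, 0.0]
force: [-2.0, 1.4, 4.6]
finger_gap: 0.268
finger_force: 39.2
t 8.5 pos [560.5  -3.4  88.8] F [-2.   1.4  4.6]
d tool [-1.6 -0.6  2.8] rot [-0.001 -0.001 -0.001]
```

Gripped (gap about 23 mm, 39 N). I'll swing in steps along the arc and read the angle and tangential force after each.

Scaled: 1.9 mm is 0.038, -1.2 mm is -0.024.

```bash
cat > th.py <<'E'
from h import *
o=env.get_obs();v=o["position"][:2]-[639.5,-78.3];r=np.hypot(*v)
a=np.arctan2(v[1],v[0]);a0=np.radians(180-35)-0.139
t=np.array([-v[1],v[0]])/r
print("t%.2f th %.1f deg r %.1f Ft %.1f Fr %.1f Fz %.1f gap %.3f grip %.0f z %.1f"%(o["time_s"],np.degrees((a-a0+9)%(2*np.pi)-9+0) if 0 else np.degrees((a-a0+np.pi)%(2*np.pi)-np.pi),r,o["force"][:2]@t,o["force"][:2]@v/r,o["force"][2],o["finger_gap"],o["finger_force"],o["position"][2]))
E
python3 th.py
echo '[-0.024, 0.038, 0, 0, 0, 0, 0, -0.024, 0.038, 0, 0, 0, 0, 0, 0, 0, 0, 0, 0, 0, 0]' > mv.in && python3 drive.py mv.in >/dev/null; python3 th.py
echo '[-0.026, 0.042, 0, 0, 0, 0, 0, -0.026, 0.042, 0, 0, 0, 0, 0, 0, 0, 0, 0, 0, 0, 0]' > mv.in && python3 drive.py mv.in >/dev/null; python3 th.py
echo '[-0.022, 0.042, 0, 0, 0, 0, 0, -0.022, 0.042, 0, 0, 0, 0, 0, 0, 0, 0, 0, 0, 0, 0]' > mv.in && python3 drive.py mv.in >/dev/null; python3 th.py
echo '[-0.022, 0.042, 0, 0, 0, 0, 0, -0.022, 0.042, 0, 0, 0, 0, 0, 0, 0, 0, 0, 0, 0, 0]' > mv.in && python3 drive.py mv.in >/dev/null; python3 th.py
```

```text
t8.50 th -0.5 deg r 108.9 Ft 0.4 Fr 2.4 Fz 4.6 gap 0.268 grip 39 z 88.8
t8.80 th 0.3 deg r 108.8 Ft -7.1 Fr 1.8 Fz 0.6 gap 0.268 grip 39 z 89.0
t9.10 th 3.3 deg r 108.8 Ft -3.9 Fr 1.3 Fz 2.8 gap 0.266 grip 40 z 88.9
t9.40 th 6.6 deg r 108.8 Ft -3.1 Fr 1.8 Fz 4.8 gap 0.269 grip 40 z 88.8
t9.70 th 9.7 deg r 108.7 Ft -3.1 Fr 2.3 Fz 5.5 gap 0.270 grip 40 z 88.7
```

```bash

echo '[-0.008, 0.018, 0, 0, 0, 0, 0, -0.008, 0.018, 0, 0, 0, 0, 0, 0, 0, 0, 0, 0, 0, 0]' > mv.in && python3 drive.py mv.in >/dev/null; python3 th.py
echo '[-0.008, 0.018, 0, 0, 0, 0, 0, -0.008, 0.018, 0, 0, 0, 0, 0, 0, 0, 0, 0, 0, 0, 0]' > mv.in && python3 drive.py mv.in >/dev/null; python3 th.py
echo '[-0.014, 0.034, 0, 0, 0, 0, 0, -0.014, 0.034, 0, 0, 0, 0, 0, 0, 0, 0, 0, 0, 0, 0]' > mv.in && python3 drive.py mv.in >/dev/null; python3 th.py
echo '[-0.014, 0.036, 0, 0, 0, 0, 0, -0.014, 0.036, 0, 0, 0, 0, 0, 0, 0, 0, 0, 0, 0, 0]' > mv.in && python3 drive.py mv.in >/dev/null; python3 th.py
echo '[-0.014, 0.036, 0, 0, 0, 0, 0, -0.014, 0.036, 0, 0, 0, 0, 0, 0, 0, 0, 0, 0, 0, 0]' > mv.in && python3 drive.py mv.in >/dev/null; python3 th.py
echo '[-0.006, 0.018, 0, 0, 0, 0, 0, -0.006, 0.018, 0, 0, 0, 0, 0, 0, 0, 0, 0, 0, 0, 0]' > mv.in && python3 drive.py mv.in >/dev/null; python3 th.py
echo '[-0.006, 0.018, 0, 0, 0, 0, 0, -0.006, 0.018, 0, 0, 0, 0, 0, 0, 0, 0, 0, 0, 0, 0]' > mv.in && python3 drive.py mv.in >/dev/null; python3 th.py
```

```text
t10.00 th 9.9 deg r 108.7 Ft -6.6 Fr 1.9 Fz 4.5 gap 0.266 grip 40 z 88.8
t10.30 th 10.4 deg r 108.7 Ft -7.9 Fr 1.3 Fz 3.3 gap 0.266 grip 40 z 88.8
t10.60 th 12.4 deg r 108.7 Ft -5.9 Fr 2.5 Fz 3.1 gap 0.265 grip 40 z 88.8
t10.90 th 15.4 deg r 108.8 Ft -3.7 Fr 2.0 Fz 6.2 gap 0.267 grip 40 z 88.7
t11.20 th 18.0 deg r 108.8 Ft -3.6 Fr 1.7 Fz 6.2 gap 0.270 grip 40 z 88.7
t11.50 th 19.0 deg r 108.8 Ft -2.6 Fr 0.8 Fz 5.8 gap 0.266 grip 40 z 88.7
t11.80 th 19.7 deg r 108.8 Ft -4.1 Fr 1.0 Fz 4.6 gap 0.262 grip 40 z 88.7
```

Click 1 came at about 9.8° and click 2 is starting at about 19.7°. Carrying on.

Scaled: 0.9 mm is 0.018, -0.3 mm is -0.006.

```bash

echo '[-0.006, 0.018, 0, 0, 0, 0, 0, -0.006, 0.018, 0, 0, 0, 0, 0, 0, 0, 0, 0, 0, 0, 0]' > mv.in && python3 drive.py mv.in >/dev/null; python3 th.py
echo '[-0.01, 0.03, 0, 0, 0, 0, 0, -0.008, 0.03, 0, 0, 0, 0, 0, 0, 0, 0, 0, 0, 0, 0]' > mv.in && python3 drive.py mv.in >/dev/null; python3 th.py
echo '[-0.01, 0.036, 0, 0, 0, 0, 0, -0.01, 0.036, 0, 0, 0, 0, 0, 0, 0, 0, 0, 0, 0, 0]' > mv.in && python3 drive.py mv.in >/dev/null; python3 th.py
echo '[-0.008, 0.036, 0, 0, 0, 0, 0, -0.008, 0.036, 0, 0, 0, 0, 0, 0, 0, 0, 0, 0, 0, 0]' > mv.in && python3 drive.py mv.in >/dev/null; python3 th.py
echo '[-0.008, 0.036, 0, 0, 0, 0, 0, -0.006, 0.036, 0, 0, 0, 0, 0, 0, 0, 0, 0, 0, 0, 0]' > mv.in && python3 drive.py mv.in >/dev/null; python3 th.py
echo '[-0.003, 0.018, 0, 0, 0, 0, 0, -0.003, 0.018, 0, 0, 0, 0, 0, 0, 0, 0, 0, 0, 0, 0]' > mv.in && python3 drive.py mv.in >/dev/null; python3 th.py
echo '[-0.003, 0.018, 0, 0, 0, 0, 0, -0.003, 0.018, 0, 0, 0, 0, 0, 0, 0, 0, 0, 0, 0, 0]' > mv.in && python3 drive.py mv.in >/dev/null; python3 th.py
```

```text
t12.10 th 20.1 deg r 108.8 Ft -6.5 Fr 0.5 Fz 4.4 gap 0.265 grip 40 z 88.8
t12.40 th 20.8 deg r 108.8 Ft -9.4 Fr 0.5 Fz 2.9 gap 0.269 grip 40 z 88.8
t12.70 th 23.5 deg r 108.8 Ft -6.0 Fr -1.2 Fz 2.9 gap 0.268 grip 40 z 88.8
t13.00 th 26.1 deg r 108.9 Ft -4.9 Fr -1.0 Fz 3.7 gap 0.266 grip 40 z 88.7
t13.30 th 28.6 deg r 108.9 Ft -3.7 Fr -2.4 Fz 3.6 gap 0.263 grip 40 z 88.7
t13.60 th 29.4 deg r 108.9 Ft -3.9 Fr -3.6 Fz 4.3 gap 0.263 grip 40 z 88.7
t13.90 th 29.9 deg r 109.0 Ft -4.8 Fr -4.9 Fz 2.1 gap 0.262 grip 40 z 88.7
```

Scaled: 0.9 mm is 0.018, 0.2 mm is 0.004.

```bash

echo '[0.004, 0.018, 0, 0, 0, 0, 0, 0.004, 0.018, 0, 0, 0, 0, 0, 0, 0, 0, 0, 0, 0, 0]' > mv.in && python3 drive.py mv.in >/dev/null; python3 th.py
echo '[0.004, 0.03, 0, 0, 0, 0, 0, 0.004, 0.03, 0, 0, 0, 0, 0, 0, 0, 0, 0, 0, 0, 0]' > mv.in && python3 drive.py mv.in >/dev/null; python3 th.py
echo '[0, 0.036, 0, 0, 0, 0, 0, 0, 0.036, 0, 0, 0, 0, 0, 0, 0, 0, 0, 0, 0, 0]' > mv.in && python3 drive.py mv.in >/dev/null; python3 th.py
echo '[0, 0.036, 0, 0, 0, 0, 0, 0, 0.036, 0, 0, 0, 0, 0, 0, 0, 0, 0, 0, 0, 0]' > mv.in && python3 drive.py mv.in >/dev/null; python3 th.py
echo '[0, 0.026, 0, 0, 0, 0, 0, 0, 0.024, 0, 0, 0, 0, 0, 0, 0, 0, 0, 0, 0, 0]' > mv.in && python3 drive.py mv.in >/dev/null; python3 th.py
```

```text
t14.20 th 30.2 deg r 108.9 Ft -7.0 Fr -2.8 Fz 2.4 gap 0.264 grip 40 z 88.7
t14.50 th 30.8 deg r 108.9 Ft -9.0 Fr -2.4 Fz 4.5 gap 0.267 grip 40 z 88.7
t14.80 th 33.0 deg r 108.9 Ft -6.4 Fr -1.5 Fz 4.4 gap 0.271 grip 40 z 88.7
t15.10 th 35.8 deg r 109.0 Ft -4.3 Fr -2.6 Fz 4.4 gap 0.269 grip 40 z 88.6
t15.40 th 37.3 deg r 109.0 Ft -4.2 Fr -3.2 Fz 5.8 gap 0.270 grip 40 z 88.7
```

Scaled: 0.9 mm is 0.018, 0.8 mm is 0.016.

```bash

echo '[0.002, 0.018, 0, 0, 0, 0, 0, 0.002, 0.016, 0, 0, 0, 0, 0, 0, 0, 0, 0, 0, 0, 0]' > mv.in && python3 drive.py mv.in >/dev/null; python3 th.py
echo '[0.002, 0.018, 0, 0, 0, 0, 0, 0.002, 0.016, 0, 0, 0, 0, 0, 0, 0, 0, 0, 0, 0, 0]' > mv.in && python3 drive.py mv.in >/dev/null; python3 th.py
echo '[0.002, 0.012, 0, 0, 0, 0, 0, 0.002, 0.012, 0, 0, 0, 0, 0, 0, 0, 0, 0, 0, 0, 0]' > mv.in && python3 drive.py mv.in >/dev/null; python3 th.py
```

```text
t15.70 th 38.3 deg r 109.0 Ft -4.2 Fr -1.7 Fz 5.2 gap 0.264 grip 40 z 88.6
t16.00 th 39.3 deg r 109.0 Ft -4.4 Fr -1.4 Fz 4.6 gap 0.264 grip 40 z 88.6
t16.30 th 39.8 deg r 109.0 Ft -3.4 Fr -2.1 Fz 4.9 gap 0.264 grip 40 z 88.6
```

Scaled: 0.6 mm is 0.012, 0.1 mm is 0.002.

```bash

echo '[0.002, 0.012, 0, 0, 0, 0, 0, 0.002, 0.012, 0, 0, 0, 0, 0, 0, 0, 0, 0, 0, 0, 0]' > mv.in && python3 drive.py mv.in >/dev/null; python3 th.py
echo '[0, 0, 0, 0, 0, 0, 0, 0, 0, 0, 0, 0, 0, 0, 0, 0, 0, 0, 0, 0, 0]' > mv.in && python3 drive.py mv.in >/dev/null; python3 th.py
```

```text
t16.60 th 40.1 deg r 109.0 Ft -6.1 Fr -2.0 Fz 5.5 gap 0.263 grip 40 z 88.6
t16.90 th 40.0 deg r 109.0 Ft -5.7 Fr -2.5 Fz 6.7 gap 0.267 grip 40 z 88.6
```

Scaled: 0.6 mm is 0.012.

```bash

echo '[0, 0.012, 0, 0, 0, 0, 0, 0, 0, 0, 0, 0, 0, 0, 0, 0, 0, 0, 0, 0, 0, 0, 0, 0, 0, 0, 0, 0, 0, 0, 0, 0, 0, 0, 0]' > mv.in && python3 drive.py mv.in >/dev/null; python3 th.py
echo '[0, 0, 0, 0, 0, 0, 0, 0, 0, 0, 0, 0, 0, 0, 0, 0, 0, 0, 0, 0, 0]' > mv.in && python3 drive.py mv.in >/dev/null; python3 th.py
python3 - <<'E'
from rig import env, get_image, camera_params
import cv2,numpy as np
a=cv2.resize(get_image("scene")[0][170:320,270:390],None,fx=4,fy=4,interpolation=2)
b=cv2.resize(get_image("side")[0][150:250,250:330],None,fx=4,fy=4,interpolation=2)
c=np.zeros((600,800,3),np.uint8);c[:,:480]=a;c[:400,480:]=b
cv2.imwrite("pics/c3.png",c[:,:,::-1])
E
```

```text
t17.40 th 40.1 deg r 109.0 Ft -6.1 Fr -1.9 Fz 5.5 gap 0.270 grip 40 z 88.6
t17.70 th 40.1 deg r 109.0 Ft -5.8 Fr -2.8 Fz 5.1 gap 0.266 grip 40 z 88.6
```

View pics/c3.png

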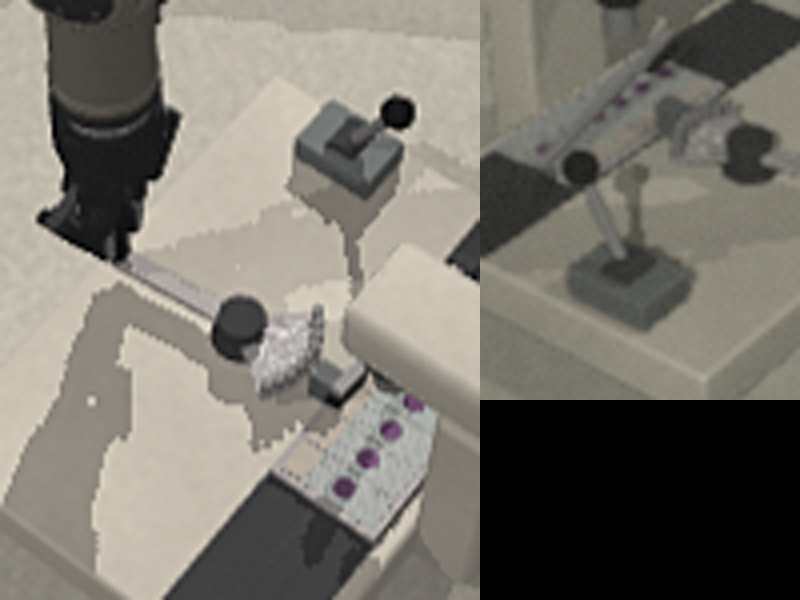

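The tray has advanced, the beam is tilted up (bar at crop (640,60) in the side half), and the arrest lever is still over. I'll add a tiny nudge so it sits clearly on the fourth click.

Scaled: 0.7 mm is 0.014, 0.1 mm is 0.002.

```bash

echo '[0.002, 0.014, 0, 0, 0, 0, 0, 0, 0, 0, 0, 0, 0, 0, 0, 0, 0, 0, 0, 0, 0, 0, 0, 0, 0, 0, 0, 0, 0, 0, 0, 0, 0, 0, 0]' > mv.in && python3 drive.py mv.in >/dev/null; python3 th.py
echo '[0, 0, 0, 0, 0, 0, 0, 0, 0, 0, 0, 0, 0, 0, 0, 0, 0, 0, 0, 0, 0, 0, 0, 0, 0, 0, 0, 0, 0, 0, 0, 0, 0, 0, 0]' > mv.in && python3 drive.py mv.in >/dev/null; python3 th.py
```

```text
t18.30 th 40.3 deg r 109.0 Ft -7.3 Fr -2.3 Fz 6.0 gap 0.271 grip 40 z 88.6
t18.80 th 40.4 deg r 109.0 Ft -6.7 Fr -1.4 Fz 5.8 gap 0.267 grip 40 z 88.6
```

The fourth click shows in the force (about 4 to 7 N) and the angle (40.4°), and the hold is steady.

```bash
python3 -c "
from rig import env, get_image, camera_params
print(env.hand_in())"
```

```text
the job is handed in; nothing more can be done
None
```

I pushed the arrest lever fully over, which lifted the beam, then swung the ratchet lever to its fourth click (about 40°) and handed in at 18.8 s still holding the knob steady; no verdict came back.

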